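# Draw the long spoon out of the half-width cubby opening

## Robot

A 6-joint arm with a two-finger parallel gripper is mounted at the origin on the work surface. World frame = base frame: x ahead of the robot, y to its left, z up, the work surface at z = 0. Lengths are in m, angles in degrees, forces in N, time in s.
With the tool pointing down it reaches from about 0.4 to 0.825 m from the base axis. Payload 7 kg.
Tool frame: the origin (TCP) lies on the centre line of the jaws, within the pads' length; the fingertips stand 22 mm ahead of it and the grasp point (between the pads) lies 3 mm ahead of it; z points along the fingers, y is the line along which they close (so a half turn about z gives the same grasp; the last joint's range is limited). The gripper opens to 88 mm and grips with 3 to 60 N. Pads are 19 mm wide; open, the fingers measure 130 mm over their backs; the gripper's body (78 mm by 193 mm) begins 47 mm behind the grasp point.
Start: joints at [-55.17, 20.546, 0.682, 0, -70.136, -16.507], TCP at [0.212, -0.641, 0.227] pointing down, gripper open.
Joint ranges: [-176.03, 176.03], [-82.01, 121.73], [-58.28, 71.71], [-173.87, 95.51], [-174.79, -0.11], [-173.66, 173.66]. Speed limits (degrees/s): [136.94, 136.94, 172.46, 180, 180, 180].

## Interface

Orientations are given as [roll, pitch, yaw] about the fixed x, y, z axes, in that order (R = Rz(yaw) Ry(pitch) Rx(roll)).
In Python, from plant import get_state, cams, r gives the robot as it stands.
- The arm moves only by the tool apply_moves, never from a script. Its argument "targets" is a list of rows, each an object with "dp": the shift along the world's x, y, z in m, a list of three; "yaw": the turn about the world's z in degrees. In form: [{"dp": [x, y, z], "yaw": yaw}, ...]. A call has 1 to 20 rows; each row is the pose to reach, as a shift and turn from the pose commanded when the call began; what a row does not reach only later rows make up. A row lasts 1/12 s, in which the tool goes at most 41.7 mm and 7.16 degrees, less where a joint would pass 70% of its speed; a pose out of reach is approached as far as the arm can. A call with a gripper value outside its range is refused whole. "grip" is the gripper command: -1 is fully open, 1 is shut, values between are in proportion, set as the call begins (left out, the last holds). The fingers move at their own pace and stop on an object; "squeeze" is the grip in N (left out, the last holds). Time passes only in rows, so rows that repeat a pose let the fingers close. It gives the time, the measured TCP pose, the force, the opening and the grip force at its end, in the units of the state.
- get_state(): the state, without advancing time (a new reading comes with each control period).
- cams.capture(name): name is "scene" or "top" or "wrist"; returns a dict with "image" (400x640x3 uint8, red, green, blue), "range_z" (400x640 float32, m along the optical axis (not along the pixel's ray), 0 where there is no reading), "fx", "fy", "cx", "cy" (pixels), "R" (3x3) and "t" (3): a world point X has camera coordinates R X + t; the wrist camera has in their place "T_tool_cam" (4x4, takes a point from camera to tool coordinates, whose origin is the TCP and whose axes are the flange's). Camera axes: x right, y down, z forward; pixel columns grow to the right and rows downward; lengths in m; the calibration is good to about 2 mm. The wrist camera is an equidistant fisheye: a pixel r from the principal point sees the ray r / f radians off the axis. A picture is of the moment at which its call begins: read the wrist's pose just before it.
- r.close_job(): hands the job in; it is judged then, once.
The state is a dict: "time_s": time; "joints": joint angles; "qd": joint speeds; "joint_torque": joint torques, N m; "tcp_pos": TCP position; "eef_rot": TCP orientation; "contact_force": force on the tool from outside, world axes, zero at the start; "moment": the same for the moment, N m; "gripper_width": finger opening in m; "gripper_force": force on a finger pad.
Only numpy, scipy, OpenCV 4.12 (cv2) and the standard library are available. Lean on these libraries where they do the work, as an engineer would, in place of code of your own. Each camera call takes 0.05 s, during which the arm holds its last target. There are 200 camera calls.

## Task

Slide the cubby's frosted door fully open by its knob, then take the long stainless spoon by its handle and get it out: it is longer than the opening and its bowl lies under the fixed frosted pane, so raise the handle end first and draw the spoon out at a slant without levering it on the pane. Do not shift or tip the gourd, the jar or the coasters, and leave the door open. Finish while still holding the spoon still in the gripper, in the air, all of it clearly above the cubby's top.

Things in the scene. Friction and masses are not known exactly. Their poses are not given: they have to be found in the camera images.
- cubby: Fixed white melamine box, 18 mm boards, outside 356 (x) x 556 (y) mm. Origin: centre of its underside, z up. Inner floor at z = 18 mm, 320 x 520 mm. End walls (y = +-260) reach z = 134, tracks on the long rims z = 148. A fixed frosted pane covers its +y half, a sliding frosted door its -y half; door fully open, the gap is 320 mm in x by y = -260 to -12 mm.
- pane: Fixed frosted pane over the +y half of the cubby, 5 mm thick: underside at z = 130 mm, top at z = 135 mm, free edge at y = -12 mm. Its frame is the same as that of the cubby (origin at the centre of the cubby's underside).
- door (a joint): Frosted sliding door above the pane's level: 275 mm long, 5 mm thick, top at cubby z = 145 mm. Value in m: 0 closed over the cubby's -y half, 0.25 fully open (end stop), stacked above the fixed pane; grows along the cubby's +y. About 1.5 N of drag; stays where it is left.
- door_knob (a point): Centre of the top of the door's upright stainless knob: round, 20 mm across, 27 mm tall (top 172 mm above the cubby's underside, foot on the door's top face). It rides with the door, on the cubby's centre line x = 0, at cubby y = -227 mm when closed.
- spoon: Stainless serving spoon, 420 mm, 0.22 kg, flat on the cubby floor roughly along cubby y, bowl under the fixed pane. x: from handle to bowl. Origin: on its underside, 25 mm to the handle side of its centre of mass, a good grip. Handle: round bar 16 mm across, x = -130 to 50 mm, axis at z = 8 mm; neck 9 mm across to x = 228; round bowl 64 mm across, 20 mm deep, centred at x = 258.
- spoon_tail (a point): Free end of the spoon's handle, on the handle's axis (spoon x = -130, z = 8 mm).
- spoon_tip (a point): Far rim of the spoon's bowl, its other end (spoon x = 290, z = 18 mm).
- spoon_bowl (a point): Underside of the spoon's bowl, at its centre (spoon x = 258, z = 0).
- gourd: Black ceramic gourd figure, 72 mm across, 98 mm tall, loose, standing on the cubby floor under the fixed pane. Origin: centre of its underside. Leave alone.
- jar: Empty clear glass sugar jar with steel lid, 72 mm across, 96 mm tall, loose, standing on the cubby floor under the fixed pane. Origin: centre of its underside. Leave alone.
- coasters: Stack of five round cork coasters, 92 mm across, 30 mm high, on the cubby floor beside the spoon's handle, on the side away from the robot. Origin: centre of its underside. Leave alone.

How it is judged (in metres and radians):
On the way, in this order (a step that is already met when the one before it is completed fails the run):
1. the frosted door is slid fully open (value of joint door above 0.235 m), for 0.2 s.
2. the gripped spoon slants through the opening: handle end up outside, bowl still down inside (z of spoon_tail in the frame of cubby above 0.165 m and z of spoon_tip in the frame of cubby below 0.12 m and contact force between the fingers and spoon above 1 N), for 0.1 s.
At the end, for the whole second after the job is handed in: Spoon held still in the gripper (over 2 N, under 0.03 m/s), not touching the cubby, handle end, bowl rim and bowl underside all over 165 mm above the cubby's underside; door open beyond 0.225 m; gourd, jar and coasters within 0.25 rad of upright and 25 mm of their start (z of each of spoon_tail, spoon_tip, spoon_bowl in the frame of cubby above 0.165 m and contact force between the fingers and spoon above 2 N and contact force between spoon and cubby below 0.2 N and linear speed of spoon below 0.03 m/s and value of joint door above 0.225 m and angle between each of gourd, jar, coasters's own z axis and vertical below 0.25 rad and distance of each of gourd, jar, coasters from where it was at the start of the episode below 0.025 m); the arm keeps its last pose, push and grip.
It fails at once if the gourd is tipped (over 0.35 rad) or shifted (over 30 mm) (angle between gourd's own z axis and vertical above 0.35 rad or distance of gourd from where it was at the start of the episode above 0.03 m).
It fails at once if the jar is tipped (over 0.35 rad) or shifted (over 30 mm) (angle between jar's own z axis and vertical above 0.35 rad or distance of jar from where it was at the start of the episode above 0.03 m).
It fails at once if the coasters is tipped (over 0.35 rad) or shifted (over 30 mm) (angle between coasters's own z axis and vertical above 0.35 rad or distance of coasters from where it was at the start of the episode above 0.03 m).
It fails at once if the spoon is levered against the fixed frosted pane (over 15 N) (contact force between spoon and pane above 15 N).
It also fails if it takes over 58 s, if anything falls off the work surface, if the arm or the gripper's body presses on something with over 40 N, if the wrist force passes 120 N, or if a joint passes its speed limit or range.

## Working session

There is one attempt and no reset: what is moved stays moved. The work goes in short steps, Python scripts to look and compute and a tool call to move; the robot and the scene stay as the last step left them, time stands still between calls to the robot, and variables do not carry over. Pictures are saved under pics/ and viewed, at most 10 in all, crops included, and the job is handed in when it is done.

Besides the shell and the picture viewer there is one more tool, called after "Request:" by a JSON object that holds its "api" and its "payload", one argument or row to a line. apply_moves: Moves the arm, as the interface text tells. Its arguments: {"type":"object","properties":{"targets":{"type":"array","items":{"type":"object","properties":{"dp":{"type":"array","items":{"type":"number"}},"yaw":{"type":"number"}}}},"grip":{"type":"number"},"squeeze":{"type":"number"}},"required":["targets"]}

```bash
mkdir -p pics; ls; python3 - <<'E'
from plant import get_state,cams,r
import cv2,numpy as np
s=get_state();print(s)
for n in("scene","top"):
    c=cams.capture(n);cv2.imwrite(f"pics/{n}0.png",c["image"][:,:,::-1]);np.savez(f"{n}0.npz",**c)
    print(n,c["fx"],c["cx"],c["cy"],c["R"],c["t"])
E
```

```text
pics
{'time_s': 0.0, 'joints': array([-5.51721531e+01,  2.05921298e+01,  6.34206848e-01, -1.90550115e-02,
       -7.01351144e+01, -1.65075621e+01]), 'qd': array([ 0.12512156, -0.04205334,  0.04353694,  0.0232087 ,  0.04708206,
        0.0752227 ]), 'joint_torque': array([ 2.59520284e-04, -5.82711554e+01,  2.93058801e+01,  6.99719220e+00,
        7.02770718e-03, -1.38980645e-04]), 'tcp_pos': array([ 0.21200022, -0.64034131,  0.22642148]), 'eef_rot': array([ 1.79905707e+02, -9.26368832e-03, -1.61686197e+02]), 'contact_force': array([-0.27084572,  0.05687437,  0.2003023 ]), 'moment': array([ 0.01093275,  0.01205342, -0.0148486 ]), 'gripper_force': 0.0, 'gripper_width': 0.08759532398228896}
scene 491.7700169253349 314.50593032394744 198.13478121268415 [[ 0.18820992 -0.98212693 -0.00192768]
 [-0.94197237 -0.1799587  -0.28337772]
 [ 0.27796598  0.05515032 -0.95900644]] [-0.02972641  0.58511063  0.88231602]
top 362.795303669463 322.7099034024127 201.18177645671105 [[-0.08888734 -0.99604111  0.00107034]
 [-0.97406247  0.08670135 -0.20901   ]
 [ 0.20808975 -0.01962092 -0.97791292]] [0.12824999 0.61198347 0.66751724]
```

View pics/scene0.png

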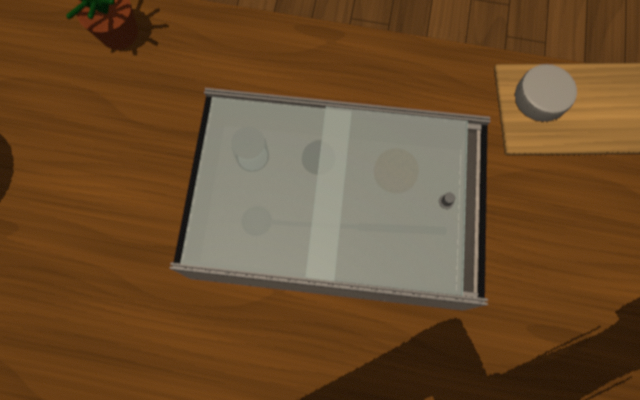

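View pics/top0.png

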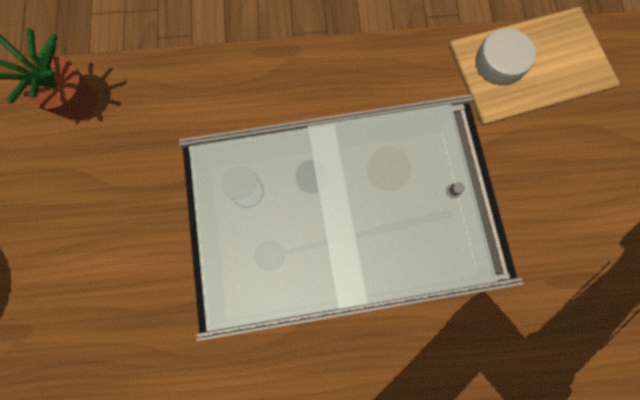

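The door is closed, with the knob at scene (448,197) and top (457,187). The spoon shows through the frost, bowl at scene (257,220) and tail at (445,230). The gourd is at (317,157), the jar at (252,155) and the coasters at (396,171).

```bash
cat > h.py <<'E'
import numpy as np
from scipy.optimize import least_squares
def bp(c,u,v,z):
    R,t=c["R"],c["t"];d=R.T@np.array([(u-c["cx"])/c["fx"],(v-c["cy"])/c["fy"],1]);o=-R.T@t
    return o+d*(z-o[2])/d[2]
def proj(c,X):
    p=c["R"]@X+c["t"];return np.array([c["fx"]*p[0]/p[2]+c["cx"],c["fy"]*p[1]/p[2]+c["cy"]])
E
python3 - <<'E'
from h import *
S=dict(np.load("scene0.npz"));T=dict(np.load("top0.npz"))
K=[(.178,.278,.148),(.178,-.278,.148),(-.178,-.278,.148),(-.178,.278,.148),(0,-.227,.172)]
ps=[(207,90),(489,119),(486,303),(172,267),(448,196)]
pt=[(182,142),(470,98),(521,283),(199,338),(457,186)]
def W(p,q):
    c,s=np.cos(p[2]),np.sin(p[2]);return np.array([p[0]+c*q[0]-s*q[1],p[1]+s*q[0]+c*q[1],q[2]])
f=lambda p:np.concatenate([proj(C,W(p,k))-np.array(u) for C,P in((S,ps),(T,pt)) for k,u in zip(K,P)])
o=least_squares(f,[.5,0,0],loss="soft_l1");p=o.x;print(p[:2],np.degrees(p[2]));print(f(p).reshape(-1,2).round(1))
def inv(X):
    c,s=np.cos(p[2]),np.sin(p[2]);d=X[:2]-p[:2];return np.array([c*d[0]+s*d[1],-s*d[0]+c*d[1]])
for n,z,a,b in(("knob",.172,(448,196),(457,186)),("bowl",.036,(257,220),(269,256)),("tail",.026,(445,230),(450,213)),("coast",.048,(396,171),(389,168)),("gourd",.08,(317,157),(311,177)),("jar",.1,(250,150),(243,186))):
    for C,u in((S,a),(T,b)):
        X=bp(C,*u,z);print(n,X.round(4),inv(X).round(4))
print([C["range_z"][v,u] for C,u,v in((S,257,220),(S,380,230),(S,448,197))])
np.save("cub.npy",p)
E
```

```text
[0.58734942 0.04106953] 4.291736797342149
[[-2.3 -2.6]
 [ 0.4 -2.3]
 [ 0.5  1.1]
 [-3.2  0.4]
 [15.8  2.4]
 [-4.2 -3. ]
 [ 0.1 -3.7]
 [ 0.7  0.4]
 [-3.7  1.9]
 [15.3 -1.4]]
knob [ 0.6035 -0.1572  0.172 ] [ 0.0013 -0.1989]
knob [ 0.6043 -0.1584  0.172 ] [ 0.0019 -0.2002]
bowl [0.5266 0.1902 0.036 ] [-0.0495  0.1533]
bowl [0.5232 0.1917 0.036 ] [-0.0527  0.155 ]
tail [ 0.5806 -0.1915  0.026 ] [-0.0242 -0.2314]
tail [ 0.5799 -0.193   0.026 ] [-0.025  -0.2328]
coast [ 0.6804 -0.0723  0.048 ] [ 0.0843 -0.12  ]
coast [ 0.6833 -0.0724  0.048 ] [ 0.0872 -0.1203]
gourd [0.6679 0.0924 0.08  ] [0.0842 0.0452]
gourd [0.6691 0.0927 0.08  ] [0.0854 0.0454]
jar [0.6499 0.2249 0.1   ] [0.0761 0.1786]
jar [0.657  0.2251 0.1   ] [0.0832 0.1783]
[np.float32(0.9008666), np.float32(0.8888064), np.float32(0.87555104)]
```

```bash
python3 - <<'E'
from h import *
S=dict(np.load("scene0.npz"));T=dict(np.load("top0.npz"))
K=[(.178,.278,.148),(.178,-.278,.148),(-.178,-.278,.148),(-.178,.278,.148)]
ps=[(207,90),(489,119),(486,303),(172,267)]
pt=[(182,142),(470,98),(521,283),(199,338)]
def W(p,q):
    c,s=np.cos(p[2]),np.sin(p[2]);return np.array([p[0]+c*q[0]-s*q[1],p[1]+s*q[0]+c*q[1],q[2]])
f=lambda p:np.concatenate([proj(C,W(p,k))-np.array(u) for C,P in((S,ps),(T,pt)) for k,u in zip(K,P)])
p=least_squares(f,[.5,0,0]).x;print(p[:2],np.degrees(p[2]));print(f(p).reshape(-1,2).round(1))
c,s=np.cos(p[2]),np.sin(p[2]);d=np.array([.604,-.158])-p[:2];print(c*d[0]+s*d[1],-s*d[0]+c*d[1])
np.save("cub.npy",p)
E
```

```text
[0.58634317 0.03844246] 4.271804075934792
[[-1.1 -2. ]
 [ 1.8 -1.6]
 [ 2.   2.1]
 [-1.9  1.1]
 [-2.7 -2.6]
 [ 1.6 -3.3]
 [ 2.3  1. ]
 [-2.1  2.3]]
0.002975172864951345 -0.19721195143345432
```

Request:
{"api": "apply_moves", "payload": {
  "targets": [
    {"dp": [0.026,0.032,0.004],"yaw": 5},
    {"dp": [0.052,0.064,0.004],"yaw": 10},
    {"dp": [0.078,0.096,0.004],"yaw": 15},
    {"dp": [0.104,0.128,0.004],"yaw": 20},
    {"dp": [0.13,0.16,0.004],"yaw": 25},
    {"dp": [0.156,0.192,0.004],"yaw": 30},
    {"dp": [0.182,0.224,0.004],"yaw": 35},
    {"dp": [0.208,0.256,0.004],"yaw": 40},
    {"dp": [0.234,0.288,0.004],"yaw": 45},
    {"dp": [0.26,0.32,0.004],"yaw": 50},
    {"dp": [0.286,0.352,0.004],"yaw": 55},
    {"dp": [0.312,0.384,0.004],"yaw": 60},
    {"dp": [0.338,0.416,0.004],"yaw": 65},
    {"dp": [0.364,0.448,0.004],"yaw": 70},
    {"dp": [0.392,0.482,0.004],"yaw": 76},
    {"dp": [0.392,0.482,0.004],"yaw": 76},
    {"dp": [0.392,0.482,0.004],"yaw": 76},
    {"dp": [0.392,0.482,0.004],"yaw": 76}
  ],
  "grip": 0
}}

```text
time_s: 1.6
tcp_pos: [0.6039, -0.1584, 0.2307]
eef_rot: [179.9, 0.0, -85.7]
contact_force: [0.7, 0.2, -0.8]
gripper_width: 0.0442
gripper_force: 0.0
```

Request:
{"api": "apply_moves", "payload": {
  "targets": [
    {"dp": [0,0,-0.02]},
    {"dp": [0,0,-0.04]},
    {"dp": [0,0,-0.05]},
    {"dp": [0,0,-0.056]},
    {"dp": [0,0,-0.056]},
    {"dp": [0,0,-0.056]}
  ]
}}

```text
$.targets[0]: bad value
```

Request:
{"api": "apply_moves", "payload": {
  "targets": [
    {"dp": [0,0,0]},
    {"dp": [0,0,0]},
    {"dp": [0,0,0]},
    {"dp": [0,0,0]},
    {"dp": [0,0,0]},
    {"dp": [0,0,0]}
  ],
  "grip": 1,
  "squeeze": 12
}}

```text
$.targets[0]: bad value
```

Yaw is required in every row.

Request:
{"api": "apply_moves", "payload": {
  "targets": [
    {"dp": [0,0,-0.02],"yaw": 0},
    {"dp": [0,0,-0.04],"yaw": 0},
    {"dp": [0,0,-0.05],"yaw": 0},
    {"dp": [0,0,-0.056],"yaw": 0},
    {"dp": [0,0,-0.056],"yaw": 0},
    {"dp": [0,0,-0.056],"yaw": 0}
  ]
}}

```text
time_s: 2.1
tcp_pos: [0.6042, -0.1594, 0.1759]
eef_rot: [-180.0, -0.0, -85.7]
contact_force: [1.0, -0.2, 0.5]
gripper_width: 0.044
gripper_force: 0.0
```

Request:
{"api": "apply_moves", "payload": {
  "targets": [
    {"dp": [0,0,0],"yaw": 0},
    {"dp": [0,0,0],"yaw": 0},
    {"dp": [0,0,0],"yaw": 0},
    {"dp": [0,0,0],"yaw": 0},
    {"dp": [0,0,0],"yaw": 0},
    {"dp": [0,0,0],"yaw": 0}
  ],
  "grip": 1,
  "squeeze": 12
}}

```text
time_s: 2.6
tcp_pos: [0.6042, -0.1587, 0.1755]
eef_rot: [-180.0, -0.0, -85.7]
contact_force: [0.3, -0.0, 0.3]
gripper_width: 0.0094
gripper_force: 0.0
```

```bash
python3 - <<'E'
from plant import get_state,cams
import cv2,numpy as np
s=get_state();print(s["gripper_width"],s["gripper_force"])
a=cams.capture("scene")["image"][120:300,340:560];b=cams.capture("wrist")["image"]
im=np.vstack([cv2.resize(a,(640,524))[:300*1],cv2.resize(b,(480,300)).copy() if 0 else cv2.copyMakeBorder(cv2.resize(b,(480,300)),0,0,0,160,0)])
cv2.imwrite("pics/k1.png",im[:,:,::-1])
E
```

```text
0.009391615548083909 0.0
```

View pics/k1.png

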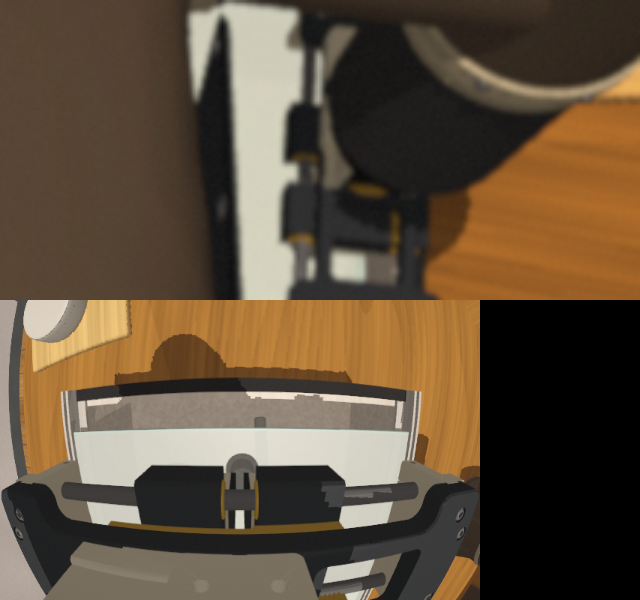

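```bash
cat >> h.py <<'E'
from scipy.spatial.transform import Rotation as Ro
def wristpts(w,s):
    v,u=np.mgrid[:400,:640];x=(u-w["cx"])/w["fx"];y=(v-w["cy"])/w["fy"];th=np.hypot(x,y);z=w["range_z"]
    k=np.tan(th)/np.maximum(th,1e-9);P=np.stack([x*k*z,y*k*z,z,np.ones_like(z)],-1)@w["T_tool_cam"].T
    return P[...,:3]@Ro.from_euler("xyz",s["eef_rot"],degrees=True).as_matrix().T+s["tcp_pos"]
E
python3 - <<'E'
from plant import get_state,cams
from h import *
s=get_state();w=cams.capture("wrist");P=wristpts(w,s);np.set_printoptions(suppress=True,precision=4)
print(s["gripper_width"],w["T_tool_cam"],w["fx"])
for u,v in((321,212),(321,218),(321,224),(312,216),(330,216),(321,235),(310,290),(250,190),(400,190),(321,180),(321,155)): print(u,v,P[v,u],w["range_z"][v,u])
T=dict(np.load("top0.npz"));print(T["range_z"][186,457],T["range_z"][184:192,453:462])
E
```

```text
0.002548514319677728 [[-0.0009 -0.9677 -0.2522  0.0685]
 [ 1.     -0.001   0.0004 -0.0001]
 [-0.0007 -0.2522  0.9677 -0.158 ]
 [ 0.      0.      0.      1.    ]] 309.70691628693146
321 212 [ 0.6041 -0.1717  0.1492] 0.19226585
321 218 [ 0.6041 -0.1715  0.1608] 0.18109399
321 224 [ 0.6042 -0.1714  0.1713] 0.17094663
312 216 [ 0.6095 -0.1696  0.1522] 0.18979007
330 216 [ 0.5987 -0.1717  0.1562] 0.18553935
321 235 [ 0.6037 -0.1654  0.1726] 0.17120709
310 290 [ 0.6081 -0.1593  0.2217] 0.12507226
250 190 [ 0.6497 -0.1817  0.1461] 0.19182815
400 190 [ 0.5549 -0.1887  0.1456] 0.19241443
321 180 [ 0.6055 -0.1913  0.1463] 0.19008347
321 155 [ 0.6049 -0.1929  0.0196] 0.3122555
0.625974 [[0.6546 0.628  0.6294 0.629  0.6273 0.6285 0.6286 0.6287 0.6263]
 [0.6313 0.6297 0.6287 0.628  0.6273 0.6289 0.6267 0.6295 0.6282]
 [0.6281 0.628  0.6268 0.6277 0.626  0.628  0.6287 0.629  0.6281]
 [0.6302 0.6268 0.6255 0.6261 0.6273 0.6274 0.6262 0.6286 0.6282]
 [0.6279 0.6269 0.6253 0.6252 0.6277 0.6267 0.6258 0.6284 0.6274]
 [0.629  0.6278 0.6266 0.6282 0.6267 0.6269 0.6258 0.6265 0.6282]
 [0.63   0.6277 0.6254 0.6257 0.627  0.6253 0.6266 0.6275 0.6251]
 [0.6321 0.6274 0.6269 0.6261 0.6259 0.6278 0.6238 0.6258 0.625 ]]
```

```bash
python3 - <<'E'
from plant import get_state,cams
from h import *
import cv2
s=get_state();w=cams.capture("wrist");P=wristpts(w,s)
print(s["gripper_width"],s["gripper_force"],s["contact_force"])
cv2.imwrite("pics/w2.png",cv2.resize(w["image"][190:330,230:410],None,fx=4,fy=4)[:,:,::-1])
for v in range(208,300,6): print(v,[tuple((P[v,u]*1000).round().astype(int)) for u in(300,312,321,330,340)])
E
```

```text
0.0015893359415876669 0.0 [ 0.67640813 -0.9232254   0.20075953]
208 [(np.int64(617), np.int64(-172), np.int64(145)), (np.int64(610), np.int64(-173), np.int64(147)), (np.int64(604), np.int64(-174), np.int64(149)), (np.int64(599), np.int64(-174), np.int64(147)), (np.int64(592), np.int64(-174), np.int64(146))]
214 [(np.int64(617), np.int64(-168), np.int64(146)), (np.int64(610), np.int64(-169), np.int64(147)), (np.int64(604), np.int64(-172), np.int64(155)), (np.int64(598), np.int64(-171), np.int64(151)), (np.int64(592), np.int64(-171), np.int64(147))]
220 [(np.int64(617), np.int64(-165), np.int64(147)), (np.int64(609), np.int64(-169), np.int64(159)), (np.int64(604), np.int64(-172), np.int64(166)), (np.int64(599), np.int64(-171), np.int64(163)), (np.int64(592), np.int64(-167), np.int64(147))]
226 [(np.int64(613), np.int64(-198), np.int64(251)), (np.int64(609), np.int64(-170), np.int64(171)), (np.int64(604), np.int64(-171), np.int64(173)), (np.int64(599), np.int64(-171), np.int64(173)), (np.int64(601), np.int64(-199), np.int64(251))]
232 [(np.int64(612), np.int64(-198), np.int64(257)), (np
[... 2183 characters left out ...]
), np.int64(265)), (np.int64(607), np.int64(-161), np.int64(221)), (np.int64(604), np.int64(-162), np.int64(222)), (np.int64(600), np.int64(-165), np.int64(227)), (np.int64(601), np.int64(-187), np.int64(265))]
292 [(np.int64(611), np.int64(-185), np.int64(265)), (np.int64(607), np.int64(-158), np.int64(222)), (np.int64(603), np.int64(-158), np.int64(221)), (np.int64(600), np.int64(-162), np.int64(226)), (np.int64(601), np.int64(-186), np.int64(266))]
298 [(np.int64(611), np.int64(-183), np.int64(265)), (np.int64(607), np.int64(-156), np.int64(222)), (np.int64(603), np.int64(-155), np.int64(221)), (np.int64(600), np.int64(-160), np.int64(228)), (np.int64(601), np.int64(-183), np.int64(264))]
```

View pics/w2.png

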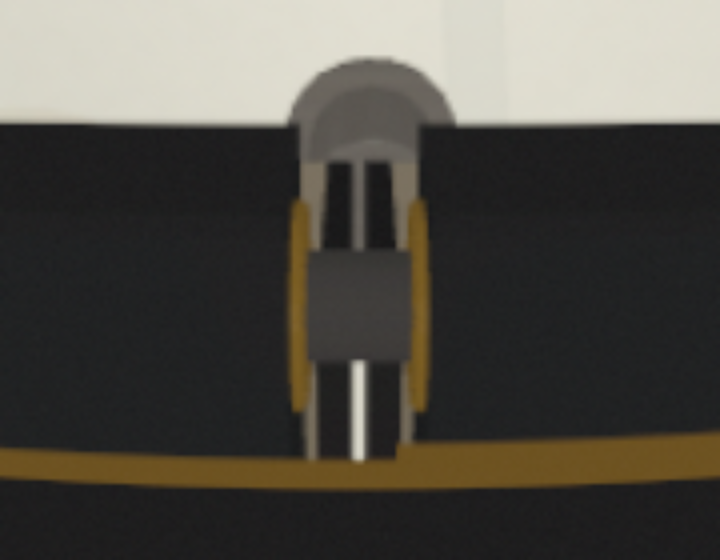

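The fingers shut with nothing between them. The knob shows on their −y side, so I'll rise and re-measure with an open view.

Request:
{"api": "apply_moves", "payload": {
  "targets": [
    {"dp": [0,0,0.03],"yaw": 0},
    {"dp": [0,0,0.06],"yaw": 0},
    {"dp": [0,0,0.06],"yaw": 0},
    {"dp": [0,0,0.06],"yaw": 0},
    {"dp": [0,0,0.06],"yaw": 0},
    {"dp": [0,0,0.06],"yaw": 0}
  ],
  "grip": 0
}}

```text
time_s: 3.3
tcp_pos: [0.6036, -0.1586, 0.2344]
eef_rot: [179.9, 0.0, -85.7]
contact_force: [-0.0, 0.1, -0.3]
gripper_width: 0.0349
gripper_force: 0.0
```

```bash
python3 - <<'E'
from plant import get_state,cams
from h import *
import cv2
s=get_state();w=cams.capture("wrist");P=wristpts(w,s)
print(s["tcp_pos"],s["gripper_width"],s["contact_force"])
cv2.imwrite("pics/w3.png",np.vstack([w["image"][100:330],cv2.resize(w["image"][180:320,210:430],(640,407))])[:600,:,::-1])
m=(abs(P[...,0]-.604)<.03)&(P[...,2]>.152)&(P[...,2]<.176)&(abs(P[...,1]+.165)<.06)
v,u=np.nonzero(m);print(len(u),u.min(),u.max(),v.min(),v.max());Q=P[m]
print(np.percentile(Q,[2,50,98],axis=0).round(4))
t=Q[Q[:,2]>.168];print(len(t),np.percentile(t,[2,50,98],axis=0).round(4))
E
```

```text
[ 0.60360581 -0.15864552  0.23439162] 0.03486913153202021 [-0.01498193  0.09327155 -0.34497796]
648 308 333 192 223
[[ 0.5939 -0.1719  0.1541]
 [ 0.6027 -0.1647  0.1723]
 [ 0.6113 -0.1542  0.1737]]
540 [[ 0.5939 -0.1716  0.1688]
 [ 0.6026 -0.163   0.1725]
 [ 0.6112 -0.1542  0.1738]]
```

View pics/w3.png

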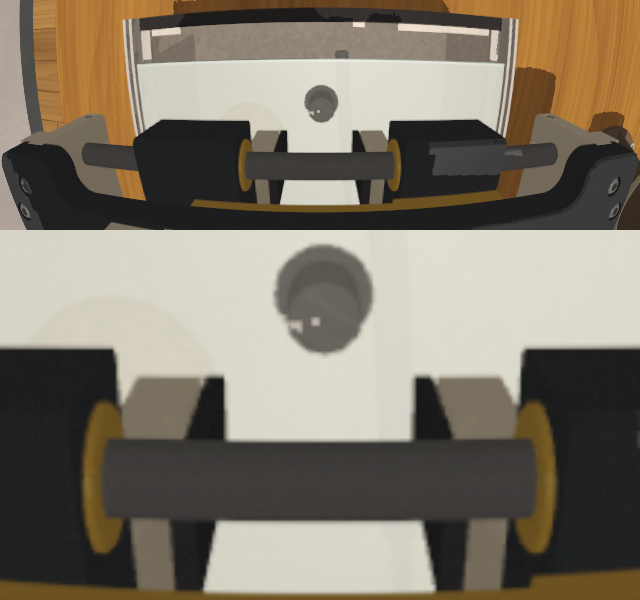

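```bash
python3 - <<'E'
from plant import get_state,cams
from h import *
s=get_state();w=cams.capture("wrist");P=wristpts(w,s)
Q=(P-s["tcp_pos"]);print(s["tcp_pos"],s["gripper_width"])
for v in range(224,262,3): print(v,[tuple((Q[v,u]*1000).round().astype(int).tolist()) for u in(255,262,270,278,284,290,300)])
E
```

```text
[ 0.60360165 -0.15868289  0.23425221] 0.03918406709670504
224 [(53, 21, -88), (47, 20, -88), (40, 20, -88), (33, 19, -89), (28, 18, -88), (23, 19, -89), (15, 18, -89)]
227 [(53, 24, -89), (47, 23, -88), (40, 22, -88), (33, 22, -88), (28, 21, -88), (23, 21, -89), (15, 20, -88)]
230 [(35, -10, 6), (47, 26, -89), (40, 25, -89), (33, 25, -89), (28, 24, -88), (23, 24, -89), (14, 23, -89)]
233 [(34, -9, 8), (31, -10, 9), (26, -10, 9), (23, -9, 6), (28, 27, -88), (23, 27, -89), (14, 26, -89)]
236 [(33, -10, 15), (30, -10, 12), (26, -10, 12), (22, -9, 8), (28, 30, -89), (23, 30, -90), (14, 29, -90)]
239 [(33, -10, 18), (29, -10, 17), (25, -10, 17), (22, -9, 13), (28, 33, -89), (23, 32, -89), (14, 31, -88)]
242 [(32, -10, 21), (28, -11, 23), (25, -10, 20), (21, -9, 17), (28, 35, -88), (22, 35, -89), (14, 34, -89)]
245 [(31, -10, 25), (28, -10, 24), (25, -8, 19), (21, -9, 21), (20, 0, 0), (22, 37, -88), (14, 37, -89)]
248 [(30, -10, 29), (27, -10, 29), (25, -6, 18), (20, -9, 25), (20, 1, 1), (22, 40, -89), (14, 39, -88)]
251 [(30, -9, 31), (27, -10, 32), (24, -9, 28), (20, -7, 24), (19, 3, 1), (22, 43, -88), (13, 43, -89)]
254 [(21, -31, 80), (18, -32, 81), (16, -31, 79), (14, -32, 80), (12, -32, 80), (11, -32, 79), (8, -33, 81)]
257 [(20, -31, 81), (18, -31, 82), (16, -31, 81), (14, -31, 81), (12, -31, 81), (11, -32, 82), (8, -32, 82)]
260 [(20, -30, 81), (18, -31, 83), (16, -31, 82), (14, -31, 82), (12, -31, 81), (11, -31, 82), (8, -32, 82)]
```

Request:
{"api": "apply_moves", "payload": {
  "targets": [
    {"dp": [-0.001,-0.004,-0.03],"yaw": 0},
    {"dp": [-0.001,-0.004,-0.05],"yaw": 0},
    {"dp": [-0.001,-0.004,-0.062],"yaw": 0},
    {"dp": [-0.001,-0.004,-0.065],"yaw": 0},
    {"dp": [-0.001,-0.004,-0.067],"yaw": 0},
    {"dp": [-0.001,-0.004,-0.069],"yaw": 0},
    {"dp": [-0.001,-0.004,-0.069],"yaw": 0},
    {"dp": [-0.001,-0.004,-0.069],"yaw": 0}
  ],
  "grip": 0
}}

```text
time_s: 4.07
tcp_pos: [0.6036, -0.1628, 0.1672]
eef_rot: [-179.9, -0.0, -85.7]
contact_force: [1.0, -0.6, 0.2]
gripper_width: 0.0435
gripper_force: 0.0
```

Request:
{"api": "apply_moves", "payload": {
  "targets": [
    {"dp": [0,0,-0.002],"yaw": 0},
    {"dp": [0,0,-0.004],"yaw": 0},
    {"dp": [0,0,-0.006],"yaw": 0},
    {"dp": [0,0,-0.007],"yaw": 0},
    {"dp": [0,0,-0.007],"yaw": 0}
  ]
}}

```text
time_s: 4.48
tcp_pos: [0.603, -0.1627, 0.159]
eef_rot: [180.0, 0.0, -85.7]
contact_force: [0.3, 0.5, -0.6]
gripper_width: 0.0437
gripper_force: 0.0
```

Request:
{"api": "apply_moves", "payload": {
  "targets": [
    {"dp": [0,0,0],"yaw": 0},
    {"dp": [0,0,0],"yaw": 0},
    {"dp": [0,0,0],"yaw": 0},
    {"dp": [0,0,0],"yaw": 0},
    {"dp": [0,0,0],"yaw": 0},
    {"dp": [0,0,0],"yaw": 0}
  ],
  "grip": 1,
  "squeeze": 12
}}

```text
time_s: 4.98
tcp_pos: [0.6026, -0.1628, 0.1594]
eef_rot: [179.9, 0.0, -85.7]
contact_force: [-2.7, 0.8, 2.2]
gripper_width: 0.0192
gripper_force: 12.0
```

Request:
{"api": "apply_moves", "payload": {
  "targets": [
    {"dp": [-0.0007,0.01,0],"yaw": 0},
    {"dp": [-0.0019,0.025,0],"yaw": 0},
    {"dp": [-0.0034,0.045,0],"yaw": 0},
    {"dp": [-0.0049,0.065,0],"yaw": 0},
    {"dp": [-0.0063,0.085,0],"yaw": 0},
    {"dp": [-0.0078,0.105,0],"yaw": 0},
    {"dp": [-0.0093,0.125,0],"yaw": 0},
    {"dp": [-0.0108,0.145,0],"yaw": 0},
    {"dp": [-0.0123,0.165,0],"yaw": 0},
    {"dp": [-0.0137,0.185,0],"yaw": 0},
    {"dp": [-0.0149,0.2,0],"yaw": 0},
    {"dp": [-0.0153,0.206,0],"yaw": 0},
    {"dp": [-0.0153,0.206,0],"yaw": 0},
    {"dp": [-0.0153,0.206,0],"yaw": 0}
  ]
}}

```text
time_s: 6.15
tcp_pos: [0.5867, 0.0439, 0.1593]
eef_rot: [179.9, 0.0, -85.6]
contact_force: [-6.1, 0.6, 4.2]
gripper_width: 0.0197
gripper_force: 12.0
```

Request:
{"api": "apply_moves", "payload": {
  "targets": [
    {"dp": [-0.0003,0.004,0],"yaw": 0},
    {"dp": [-0.0006,0.008,0],"yaw": 0},
    {"dp": [-0.0009,0.012,0],"yaw": 0},
    {"dp": [-0.0009,0.012,0],"yaw": 0},
    {"dp": [-0.0009,0.012,0],"yaw": 0}
  ]
}}

```text
time_s: 6.57
tcp_pos: [0.5858, 0.0554, 0.1593]
eef_rot: [179.9, 0.0, -85.7]
contact_force: [-6.6, 0.9, 4.9]
gripper_width: 0.0194
gripper_force: 12.0
```

Request:
{"api": "apply_moves", "payload": {
  "targets": [
    {"dp": [-0.0002,0.003,0],"yaw": 0},
    {"dp": [-0.0004,0.006,0],"yaw": 0},
    {"dp": [-0.0006,0.008,0],"yaw": 0},
    {"dp": [-0.0006,0.008,0],"yaw": 0}
  ]
}}

```text
time_s: 6.9
tcp_pos: [0.5854, 0.0608, 0.1594]
eef_rot: [179.8, -0.2, -85.7]
contact_force: [-2.6, -11.8, 2.4]
gripper_width: 0.0191
gripper_force: 12.0
```

Request:
{"api": "apply_moves", "payload": {
  "targets": [
    {"dp": [0.0001,-0.003,0],"yaw": 0},
    {"dp": [0.0001,-0.003,0],"yaw": 0},
    {"dp": [0.0001,-0.003,0],"yaw": 0},
    {"dp": [0.0001,-0.003,0],"yaw": 0}
  ],
  "grip": 0
}}

```text
time_s: 7.23
tcp_pos: [0.5868, 0.0606, 0.1594]
eef_rot: [-180.0, 0.0, -85.7]
contact_force: [0.2, -0.8, -0.3]
gripper_width: 0.0407
gripper_force: 0.0
```

Request:
{"api": "apply_moves", "payload": {
  "targets": [
    {"dp": [0,0,0.03],"yaw": 0},
    {"dp": [0,0,0.06],"yaw": 0},
    {"dp": [0,0,0.1],"yaw": 0},
    {"dp": [-0.005,-0.03,0.12],"yaw": 2},
    {"dp": [-0.012,-0.06,0.12],"yaw": 4},
    {"dp": [-0.018,-0.1,0.12],"yaw": 4},
    {"dp": [-0.024,-0.14,0.12],"yaw": 4},
    {"dp": [-0.024,-0.18,0.12],"yaw": 4},
    {"dp": [-0.024,-0.18,0.12],"yaw": 4},
    {"dp": [-0.024,-0.18,0.12],"yaw": 4}
  ]
}}

```text
time_s: 8.07
tcp_pos: [0.5624, -0.1215, 0.2794]
eef_rot: [-180.0, 0.0, -81.9]
contact_force: [0.0, 1.1, 0.7]
gripper_width: 0.0436
gripper_force: 0.0
```

```bash
python3 - <<'E'
from plant import get_state,cams
from h import *
import cv2
s=get_state();w=cams.capture("wrist");S=cams.capture("scene")
print(s["tcp_pos"],s["eef_rot"],s["contact_force"])
np.savez("w4.npz",**w,tcp_pos=s["tcp_pos"],eef_rot=s["eef_rot"]);np.savez("s4.npz",**S)
cv2.imwrite("pics/w4.png",np.vstack([w["image"][0:330],S["image"][80:320]])[:,:,::-1])
E
```

```text
[ 0.56235234 -0.12153694  0.27935284] [-1.79977771e+02  7.31170318e-03 -8.18715797e+01] [0.02832046 1.05275582 0.74918352]
```

View pics/w4.png

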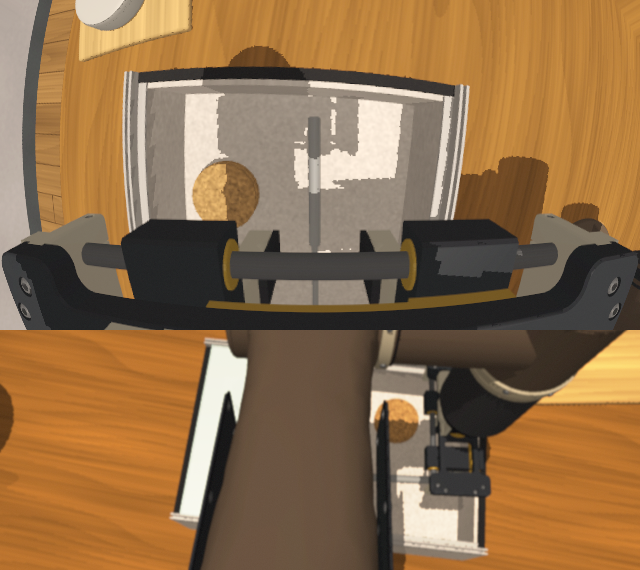

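The wrist view shows the handle clear, from tail (314,117) to the neck at about (316,247). The coasters are at (226,193).

```bash
python3 - <<'E'
from h import *
w=dict(np.load("w4.npz"));P=wristpts(w,w)
for u,v in((314,119),(314,140),(314,175),(314,200),(315,220),(315,240),(316,255),(317,295),(317,300)): print(u,v,P[v,u].round(4))
for v in(130,160,190,220,240,246,250): 
    r=[(u,*(P[v,u]*1000).round().astype(int).tolist()) for u in range(304,328)]
    k=[q for q in r if q[3]>26 and q[3]<45]; print(v,k[0],k[-1],P[v,345].round(3))
cs=P[165:225,190:260].reshape(-1,3);cs=cs[(cs[:,2]>.04)&(cs[:,2]<.056)];print("coast",cs.min(0),cs.max(0))
E
```

```text
314 119 [ 0.5789 -0.1912  0.0349]
314 140 [ 0.5751 -0.1642  0.0352]
314 175 [ 0.5688 -0.1182  0.0339]
314 200 [ 0.5641 -0.0844  0.0337]
315 220 [ 0.5589 -0.0567  0.0344]
315 240 [ 0.5549 -0.0276  0.0347]
316 255 [ 0.5678 -0.1541  0.3602]
317 295 [0.5392 0.0655 0.0287]
317 300 [0.5379 0.0747 0.0287]
130 (308, 585, -176, 28) (319, 571, -178, 32) [ 0.536 -0.183  0.019]
160 (309, 578, -136, 29) (319, 565, -139, 31) [ 0.53  -0.142  0.018]
190 (309, 573, -96, 30) (319, 559, -99, 32) [ 0.523 -0.101  0.018]
220 (309, 567, -54, 29) (320, 552, -56, 28) [ 0.516 -0.057  0.018]
240 (309, 563, -24, 29) (320, 548, -25, 27) [ 0.511 -0.028  0.02 ]
246 (311, 559, -15, 28) (318, 549, -16, 28) [ 0.509 -0.017  0.018]
250 (311, 558, -9, 29) (317, 550, -10, 29) [ 0.508 -0.011  0.018]
coast [ 0.64091206 -0.11966641  0.04011301] [ 0.73202641 -0.03959519  0.05111787]
```

Request:
{"api": "apply_moves", "payload": {
  "targets": [
    {"dp": [0,0.025,0],"yaw": 0.5},
    {"dp": [-0.001,0.0545,0],"yaw": 0.5},
    {"dp": [-0.001,0.0545,-0.03],"yaw": 0.5},
    {"dp": [-0.001,0.0545,-0.06],"yaw": 0.5},
    {"dp": [-0.001,0.0545,-0.09],"yaw": 0.5},
    {"dp": [-0.001,0.0545,-0.12],"yaw": 0.5},
    {"dp": [-0.001,0.0545,-0.15],"yaw": 0.5},
    {"dp": [-0.001,0.0545,-0.18],"yaw": 0.5},
    {"dp": [-0.001,0.0545,-0.2],"yaw": 0.5},
    {"dp": [-0.001,0.0545,-0.215],"yaw": 0.5},
    {"dp": [-0.001,0.0545,-0.225],"yaw": 0.5},
    {"dp": [-0.001,0.0545,-0.232],"yaw": 0.5},
    {"dp": [-0.001,0.0545,-0.232],"yaw": 0.5},
    {"dp": [-0.001,0.0545,-0.232],"yaw": 0.5}
  ]
}}

```text
time_s: 9.33
tcp_pos: [0.5619, -0.0647, 0.0478]
eef_rot: [-180.0, -0.0, -81.1]
contact_force: [-0.4, -0.3, 0.9]
gripper_width: 0.0436
gripper_force: 0.0
```

Request:
{"api": "apply_moves", "payload": {
  "targets": [
    {"dp": [0,0,-0.003],"yaw": 0},
    {"dp": [0,0,-0.006],"yaw": 0},
    {"dp": [0,0,-0.009],"yaw": 0},
    {"dp": [0,0,-0.009],"yaw": 0}
  ]
}}

```text
time_s: 9.67
tcp_pos: [0.5613, -0.0653, 0.0382]
eef_rot: [180.0, 0.0, -81.2]
contact_force: [-0.5, -0.2, -0.3]
gripper_width: 0.0439
gripper_force: 0.0
```

Request:
{"api": "apply_moves", "payload": {
  "targets": [
    {"dp": [0,-0.001,-0.003],"yaw": 0},
    {"dp": [0,-0.001,-0.006],"yaw": 0},
    {"dp": [0,-0.001,-0.009],"yaw": 0},
    {"dp": [0,-0.001,-0.01],"yaw": 0},
    {"dp": [0,-0.001,-0.01],"yaw": 0},
    {"dp": [0,-0.001,-0.01],"yaw": 0}
  ]
}}

```text
time_s: 10.17
tcp_pos: [0.5614, -0.0663, 0.0282]
eef_rot: [180.0, -0.0, -81.2]
contact_force: [0.8, -0.1, 0.1]
gripper_width: 0.0439
gripper_force: 0.0
```

Request:
{"api": "apply_moves", "payload": {
  "targets": [
    {"dp": [0,0,-0.001],"yaw": 0},
    {"dp": [0,0,-0.002],"yaw": 0},
    {"dp": [0,0,-0.003],"yaw": 0},
    {"dp": [0,0,-0.004],"yaw": 0},
    {"dp": [0,0,-0.005],"yaw": 0},
    {"dp": [0,0,-0.005],"yaw": 0}
  ]
}}

```text
time_s: 10.67
tcp_pos: [0.5613, -0.0663, 0.0231]
eef_rot: [180.0, 0.0, -81.2]
contact_force: [0.7, 0.2, -0.2]
gripper_width: 0.0441
gripper_force: 0.0
```

Request:
{"api": "apply_moves", "payload": {
  "targets": [
    {"dp": [0,0,0],"yaw": 0},
    {"dp": [0,0,0],"yaw": 0},
    {"dp": [0,0,0],"yaw": 0},
    {"dp": [0,0,0],"yaw": 0},
    {"dp": [0,0,0],"yaw": 0},
    {"dp": [0,0,0],"yaw": 0},
    {"dp": [0,0,0],"yaw": 0}
  ],
  "grip": 1,
  "squeeze": 5
}}

```text
time_s: 11.25
tcp_pos: [0.5616, -0.0662, 0.0234]
eef_rot: [-180.0, 0.0, -81.2]
contact_force: [0.6, -0.9, 0.9]
gripper_width: 0.0155
gripper_force: 5.0
```

Request:
{"api": "apply_moves", "payload": {
  "targets": [
    {"dp": [0,0,0],"yaw": 0},
    {"dp": [0,0,0],"yaw": 0},
    {"dp": [0,0,0],"yaw": 0},
    {"dp": [0,0,-0.001],"yaw": 0},
    {"dp": [0,0,-0.002],"yaw": 0},
    {"dp": [0,0,-0.003],"yaw": 0},
    {"dp": [0,0,-0.003],"yaw": 0},
    {"dp": [0,0,-0.003],"yaw": 0}
  ],
  "grip": -0.3
}}

```text
time_s: 11.92
tcp_pos: [0.5614, -0.0663, 0.0202]
eef_rot: [180.0, -0.0, -81.2]
contact_force: [1.0, -0.1, -0.3]
gripper_width: 0.0564
gripper_force: 0.0
```

Request:
{"api": "apply_moves", "payload": {
  "targets": [
    {"dp": [0,0,-0.001],"yaw": 0},
    {"dp": [0,0,-0.002],"yaw": 0},
    {"dp": [0,0,-0.003],"yaw": 0},
    {"dp": [0,0,-0.003],"yaw": 0},
    {"dp": [0,0,-0.003],"yaw": 0}
  ]
}}

```text
time_s: 12.33
tcp_pos: [0.5616, -0.0663, 0.019]
eef_rot: [-180.0, -0.0, -81.1]
contact_force: [-6.1, 1.0, 16.9]
gripper_width: 0.0564
gripper_force: 8.8
```

Request:
{"api": "apply_moves", "payload": {
  "targets": [
    {"dp": [0,0,0],"yaw": 0},
    {"dp": [0,0,0],"yaw": 0},
    {"dp": [0,0,0],"yaw": 0},
    {"dp": [0,0,0],"yaw": 0},
    {"dp": [0,0,0],"yaw": 0},
    {"dp": [0,0,0],"yaw": 0},
    {"dp": [0,0,0],"yaw": 0},
    {"dp": [0,0,0],"yaw": 0}
  ],
  "grip": 1,
  "squeeze": 5
}}

```text
time_s: 13.0
tcp_pos: [0.5617, -0.0663, 0.0191]
eef_rot: [-180.0, -0.0, -81.1]
contact_force: [-5.6, 1.4, 18.4]
gripper_width: 0.0565
gripper_force: 8.7
```

Request:
{"api": "apply_moves", "payload": {
  "targets": [
    {"dp": [0,0,0.002],"yaw": 0},
    {"dp": [0,0,0.0035],"yaw": 0},
    {"dp": [0,0,0.0035],"yaw": 0},
    {"dp": [0,0,0.0035],"yaw": 0},
    {"dp": [0,0,0.0035],"yaw": 0},
    {"dp": [0,0,0.0035],"yaw": 0},
    {"dp": [0,0,0.0035],"yaw": 0},
    {"dp": [0,0,0.0035],"yaw": 0}
  ]
}}

```text
time_s: 13.67
tcp_pos: [0.5614, -0.0663, 0.0206]
eef_rot: [180.0, 0.0, -81.2]
contact_force: [-0.2, -0.3, -1.5]
gripper_width: 0.0156
gripper_force: 5.0
```

Request:
{"api": "apply_moves", "payload": {
  "targets": [
    {"dp": [0,0,0.005],"yaw": 0},
    {"dp": [0,0,0.01],"yaw": 0},
    {"dp": [0,0,0.015],"yaw": 0},
    {"dp": [0,0,0.02],"yaw": 0},
    {"dp": [0,0,0.025],"yaw": 0},
    {"dp": [0,0,0.03],"yaw": 0},
    {"dp": [0,0,0.03],"yaw": 0},
    {"dp": [0,0,0.03],"yaw": 0}
  ]
}}

```text
time_s: 14.33
tcp_pos: [0.5617, -0.0662, 0.0513]
eef_rot: [-179.9, 0.0, -81.2]
contact_force: [0.6, -0.2, -1.6]
gripper_width: 0.0157
gripper_force: 5.0
```

```bash
cat > look.py <<'E'
from plant import get_state,cams
from h import *
import cv2,sys
s=get_state();w=cams.capture("wrist");P=wristpts(w,s)
print(s["time_s"],s["tcp_pos"],s["contact_force"],s["moment"],s["gripper_width"])
cv2.imwrite(f"pics/{sys.argv[1]}.png",w["image"][:330,:,::-1])
for v in range(60,256,12):
    k=[u for u in range(290,345) if 20<P[v,u,2]*1000<230 and P[v,u,2]>np.median(P[v,260:380,2])+.008 or 0]
    print(v,len(k),P[v,int(np.mean(k))].round(3) if k else "",P[v,315].round(3))
E
python3 look.py w5
```

```text
14.3333 [ 0.56173249 -0.06619298  0.05132456] [ 0.63902853 -0.23070309 -1.64139654] [-0.00900442  0.12880508 -0.00514861] 0.015716849117412866
60 35 [ 0.576 -0.16   0.075] [ 0.578 -0.16   0.076]
72 35 [ 0.575 -0.155  0.075] [ 0.577 -0.155  0.075]
84 36 [ 0.575 -0.15   0.075] [ 0.576 -0.15   0.075]
96 35 [ 0.574 -0.145  0.073] [ 0.576 -0.145  0.074]
108 35 [ 0.573 -0.14   0.074] [ 0.575 -0.139  0.073]
120 35 [ 0.572 -0.134  0.073] [ 0.574 -0.134  0.072]
132 35 [ 0.571 -0.129  0.073] [ 0.573 -0.129  0.073]
144 34 [ 0.571 -0.124  0.072] [ 0.572 -0.124  0.072]
156 34 [ 0.57  -0.118  0.071] [ 0.572 -0.118  0.071]
168 34 [ 0.569 -0.113  0.07 ] [ 0.571 -0.113  0.07 ]
180 33 [ 0.568 -0.108  0.07 ] [ 0.57  -0.107  0.069]
192 33 [ 0.567 -0.102  0.069] [ 0.569 -0.101  0.069]
204 32 [ 0.566 -0.096  0.069] [ 0.568 -0.095  0.068]
216 32 [ 0.565 -0.089  0.067] [ 0.567 -0.089  0.067]
228 0  [ 0.566 -0.083  0.066]
240 0  [ 0.565 -0.077  0.066]
252 0  [ 0.568 -0.099  0.13 ]
```

View pics/w5.png

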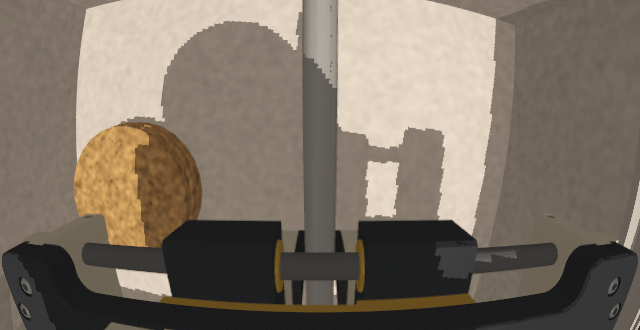

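Request:
{"api": "apply_moves", "payload": {
  "targets": [
    {"dp": [0,0,0.007],"yaw": 0},
    {"dp": [0,0,0.014],"yaw": 0},
    {"dp": [0,0,0.021],"yaw": 0},
    {"dp": [0,0,0.028],"yaw": 0},
    {"dp": [0,0,0.035],"yaw": 0},
    {"dp": [0,0,0.042],"yaw": 0},
    {"dp": [0,0,0.049],"yaw": 0},
    {"dp": [0,0,0.056],"yaw": 0},
    {"dp": [0,0,0.063],"yaw": 0},
    {"dp": [0,0,0.07],"yaw": 0},
    {"dp": [0,0,0.077],"yaw": 0},
    {"dp": [0,0,0.077],"yaw": 0},
    {"dp": [0,0,0.077],"yaw": 0}
  ]
}}

```text
time_s: 15.47
tcp_pos: [0.5617, -0.0662, 0.1283]
eef_rot: [-179.9, 0.0, -81.2]
contact_force: [-0.2, 0.2, -1.5]
gripper_width: 0.0158
gripper_force: 5.0
```

```bash
python3 look.py w6
```

```text
15.4667 [ 0.56171529 -0.06617827  0.12829198] [-0.15457603  0.18783226 -1.5062833 ] [-0.04727209  0.13983386  0.01038853] 0.015813313298694513
60 44 [ 0.575 -0.155  0.18 ] [ 0.577 -0.155  0.179]
72 43 [ 0.575 -0.151  0.179] [ 0.576 -0.151  0.179]
84 43 [ 0.574 -0.147  0.178] [ 0.576 -0.147  0.175]
96 41 [ 0.572 -0.134  0.286] [ 0.575 -0.143  0.174]
108 41 [ 0.573 -0.139  0.173] [ 0.574 -0.138  0.174]
120 40 [ 0.572 -0.134  0.171] [ 0.574 -0.134  0.172]
132 39 [ 0.571 -0.13   0.17 ] [ 0.573 -0.13   0.168]
144 38 [ 0.571 -0.125  0.167] [ 0.572 -0.125  0.168]
156 37 [ 0.57  -0.12   0.165] [ 0.572 -0.12   0.165]
168 37 [ 0.569 -0.115  0.163] [ 0.571 -0.115  0.162]
180 36 [ 0.569 -0.11   0.16 ] [ 0.57 -0.11  0.16]
192 35 [ 0.567 -0.104  0.158] [ 0.569 -0.104  0.157]
204 34 [ 0.567 -0.098  0.155] [ 0.568 -0.098  0.154]
216 33 [ 0.565 -0.092  0.152] [ 0.568 -0.092  0.152]
228 0  [ 0.567 -0.085  0.149]
240 0  [ 0.566 -0.078  0.147]
252 0  [ 0.568 -0.099  0.208]
```

Request:
{"api": "apply_moves", "payload": {
  "targets": [
    {"dp": [0,0,0],"yaw": 0},
    {"dp": [0,0,0],"yaw": 0},
    {"dp": [0,0,0],"yaw": 0},
    {"dp": [0,0,0],"yaw": 0},
    {"dp": [0,0,0.002],"yaw": 0},
    {"dp": [0.0015,-0.01,0.006],"yaw": 0},
    {"dp": [0.003,-0.02,0.01],"yaw": 0},
    {"dp": [0.0045,-0.03,0.014],"yaw": 0},
    {"dp": [0.006,-0.04,0.018],"yaw": 0},
    {"dp": [0.006,-0.04,0.018],"yaw": 0},
    {"dp": [0.006,-0.04,0.018],"yaw": 0}
  ],
  "squeeze": 45
}}

```text
time_s: 16.43
tcp_pos: [0.5676, -0.1073, 0.1462]
eef_rot: [-180.0, 0.0, -81.3]
contact_force: [-0.4, -0.2, -0.9]
gripper_width: 0.0148
gripper_force: 45.0
```

```bash
python3 look.py w7|head -20
```

```text
16.4333 [ 0.56763588 -0.10732452  0.14617781] [-0.41033775 -0.15727689 -0.94315729] [-0.03413059  0.1860791  -0.00211365] 0.014841622447494327
60 44 [ 0.581 -0.196  0.198] [ 0.583 -0.196  0.197]
72 43 [ 0.581 -0.192  0.196] [ 0.582 -0.192  0.197]
84 43 [ 0.58  -0.188  0.195] [ 0.581 -0.188  0.194]
96 42 [ 0.579 -0.184  0.192] [ 0.581 -0.184  0.192]
108 40 [ 0.578 -0.18   0.192] [ 0.58  -0.18   0.191]
120 40 [ 0.578 -0.175  0.19 ] [ 0.58  -0.175  0.189]
132 39 [ 0.577 -0.171  0.187] [ 0.579 -0.171  0.186]
144 38 [ 0.577 -0.166  0.184] [ 0.578 -0.166  0.184]
156 38 [ 0.576 -0.162  0.184] [ 0.577 -0.161  0.182]
168 36 [ 0.575 -0.157  0.181] [ 0.577 -0.156  0.181]
180 36 [ 0.574 -0.151  0.179] [ 0.576 -0.151  0.179]
192 35 [ 0.573 -0.146  0.176] [ 0.575 -0.145  0.175]
204 34 [ 0.573 -0.14   0.174] [ 0.574 -0.139  0.173]
216 33 [ 0.571 -0.133  0.17 ] [ 0.573 -0.133  0.17 ]
228 0  [ 0.573 -0.127  0.168]
240 0  [ 0.571 -0.119  0.165]
252 0  [ 0.574 -0.14   0.225]
```

Request:
{"api": "apply_moves", "payload": {
  "targets": [
    {"dp": [0.0015,-0.01,0.004],"yaw": 0},
    {"dp": [0.003,-0.02,0.008],"yaw": 0},
    {"dp": [0.0045,-0.03,0.013],"yaw": 0},
    {"dp": [0.0065,-0.043,0.018],"yaw": 0},
    {"dp": [0.0085,-0.056,0.024],"yaw": 0},
    {"dp": [0.0105,-0.069,0.029],"yaw": 0},
    {"dp": [0.0125,-0.082,0.035],"yaw": 0},
    {"dp": [0.0145,-0.095,0.04],"yaw": 0},
    {"dp": [0.0165,-0.108,0.046],"yaw": 0},
    {"dp": [0.0185,-0.121,0.051],"yaw": 0},
    {"dp": [0.0205,-0.134,0.057],"yaw": 0},
    {"dp": [0.0225,-0.147,0.062],"yaw": 0},
    {"dp": [0.0245,-0.16,0.068],"yaw": 0},
    {"dp": [0.0265,-0.173,0.073],"yaw": 0},
    {"dp": [0.028,-0.183,0.077],"yaw": 0},
    {"dp": [0.028,-0.183,0.077],"yaw": 0},
    {"dp": [0.028,-0.183,0.077],"yaw": 0},
    {"dp": [0.028,-0.183,0.077],"yaw": 0}
  ]
}}

```text
time_s: 17.98
tcp_pos: [0.5952, -0.2891, 0.2224]
eef_rot: [180.0, 0.0, -81.2]
contact_force: [0.7, -0.2, -1.6]
gripper_width: 0.0148
gripper_force: 45.0
```

```bash
python3 look.py w8|sed -n '1,2p;14p'; python3 - <<'E'
from plant import cams
import cv2,numpy as np
a=cams.capture("scene")["image"];b=cams.capture("top")["image"]
cv2.imwrite("pics/st8.png",np.vstack([a[60:360],b[60:360]])[:,:,::-1])
E
```

```text
17.9833 [ 0.59522331 -0.28906414  0.22243859] [ 0.66695961 -0.15975819 -1.5580594 ] [-0.02985344  0.1267985  -0.0263987 ] 0.014770434332608978
60 0  [ 0.61  -0.378  0.274]
204 0  [ 0.602 -0.321  0.249]
```

View pics/st8.png

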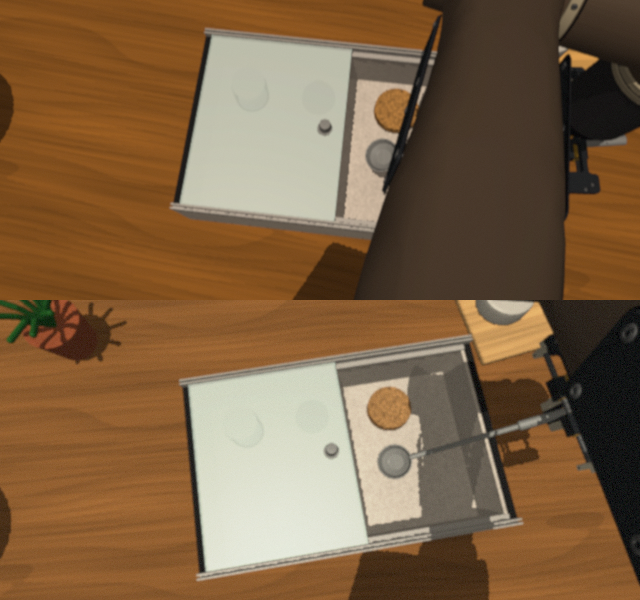

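The bowl at top (395,460) is clear of the pane and door edge, and the gourd, jar and coasters are unmoved. Next is a straight lift.

Request:
{"api": "apply_moves", "payload": {
  "targets": [
    {"dp": [0,0,0.006],"yaw": 0},
    {"dp": [0,0,0.016],"yaw": 0},
    {"dp": [0,0,0.028],"yaw": 0},
    {"dp": [0,0,0.04],"yaw": 0},
    {"dp": [0,0,0.052],"yaw": 0},
    {"dp": [0,0,0.064],"yaw": 0},
    {"dp": [0,0,0.076],"yaw": 0},
    {"dp": [0,0,0.088],"yaw": 0},
    {"dp": [0,0,0.1],"yaw": 0},
    {"dp": [0,0,0.112],"yaw": 0},
    {"dp": [0,0,0.122],"yaw": 0},
    {"dp": [0,0,0.128],"yaw": 0},
    {"dp": [0,0,0.13],"yaw": 0},
    {"dp": [0,0,0.13],"yaw": 0},
    {"dp": [0,0,0.13],"yaw": 0},
    {"dp": [0,0,0.13],"yaw": 0},
    {"dp": [0,0,0.13],"yaw": 0},
    {"dp": [0,0,0.13],"yaw": 0}
  ]
}}

```text
time_s: 19.63
tcp_pos: [0.5953, -0.2892, 0.3523]
eef_rot: [180.0, 0.0, -81.2]
contact_force: [0.0, -0.2, -1.4]
gripper_width: 0.0148
gripper_force: 45.0
```

```bash
python3 look.py w9|sed -n '1,2p;14p'; python3 - <<'E'
from plant import cams
from h import *
import cv2
T=cams.capture("top");im=T["image"];cv2.imwrite("pics/t9.png",im[:,:,::-1])
z=T["range_z"];v,u=np.mgrid[:400,:640]
C=np.stack([(u-T["cx"])/T["fx"]*z,(v-T["cy"])/T["fy"]*z,z],-1)
X=(C-T["t"])@T["R"]
m=(X[...,1]>-.22)&(X[...,1]<.03)&(abs(X[...,0]-.56)<.1)&(X[...,2]>.178)&(X[...,2]<.35)
Q=X[m];print(len(Q));b=Q[Q[:,1]>np.percentile(Q[:,1],97)]
print(Q.min(0),Q.max(0))
for y in np.arange(-.22,.03,.02):
    q=Q[(Q[:,1]>=y)&(Q[:,1]<y+.02)]
    if len(q):print(round(y,2),len(q),q[:,0].mean().round(3),np.percentile(q[:,2],[5,50,95]).round(3))
E
```

```text
19.6333 [ 0.59533292 -0.28923155  0.35231091] [ 0.03226921 -0.19499    -1.40848063] [0.00923261 0.13875932 0.00854562] 0.014825370237061201
60 0  [ 0.61  -0.378  0.403]
204 0  [ 0.602 -0.321  0.378]
2321
[ 0.52649164 -0.21994487  0.24301879] [ 0.58864493 -0.02069683  0.33361377]
-0.22 136 0.582 [0.322 0.327 0.332]
-0.2 121 0.579 [0.314 0.319 0.323]
-0.18 121 0.576 [0.305 0.31  0.314]
-0.16 115 0.573 [0.297 0.302 0.306]
-0.14 110 0.57 [0.289 0.293 0.298]
-0.12 103 0.567 [0.282 0.286 0.289]
-0.1 95 0.563 [0.278 0.281 0.284]
-0.08 548 0.558 [0.253 0.262 0.278]
-0.06 613 0.559 [0.246 0.251 0.267]
-0.04 359 0.559 [0.246 0.252 0.26 ]
```

The lowest point of the bowl is at z ≈ 0.243 m, well above 0.165. The spoon is still, held at 45 N, and the door and loose objects were fine in the last picture, so I'm handing in.

```bash
python3 -c "
from plant import r
print(r.close_job())"
```

```text
the job is handed in; nothing more can be done
None
```

The job is handed in, though no verdict came back: the door is open against its stop, and the spoon is out at a slant and held still at 45 N, with its lowest measured point about 0.24 m up; the gourd, jar and coasters looked undisturbed in the last picture I viewed, just before the final lift.

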